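Knock the jammed filter cartridge out of the microscope lamp

TASK

Turn the microscope lamp's dial down until its white pointer line is at the red mark. Then take the orange-handled push-rod and, through the hole in the back of the lamp, push the jammed blue filter cartridge right out of its bay so that it sits upright in the catch tray in front. Draw the rod all the way back out of the hole and stand it upright on the bench, without disturbing the other things lying around.

Things in the scene. Friction and masses are not known exactly. Their poses are not given: they have to be found in the camera images.
- lamp: White lamp with blue trim, fixed to the bench. Origin: bench level, on the rear face (towards the robot), under the filter bay's centre line; x runs from the rear face through the bay to the tray, y left, z up. Bay: x 0 to 44 mm, y +-35, 75 high, yellow stripe on top along its centre line. Lamp block with dial: x 0 to 120, y -155 to -38, 70 high. Nothing stands behind the rear face.
- hole (a point): centre of the mouth of the round 21 mm access hole in the lamp's rear face, 42 mm above the bench, above the lamp's origin; axes as the lamp's. The rear wall is 8 mm thick; right behind it is the cartridge in its pocket, which is open at the front (lamp x 44 mm)
- tray (a point): centre of the catch tray's floor, 24 mm above the bench, level with the bay floor; axes as the lamp's. The tray runs from the bay's mouth (lamp x 44 mm) to x 150, inner width 66 mm, blue rim 10 mm high
- dial (a joint): dial on the lamp block, rad, grows clockwise seen from above, range 0 to 4.4, stays where left (0.03 N m to turn). At 0 the white pointer line points along the lamp's -x, at 1.57 along its +y. Red mark at 1.60, black ticks every 0.4. Starts between 2.3 and 3.0: turn it anticlockwise to come down; one grasp is enough
- dial_grip (a point): on the dial's vertical axis at the height to grip, 107 mm above the bench, at lamp x 62, y -96.5 mm. The black grip bar, 14 mm thick, 42 mm long, from 82 to 114 mm above the bench, lies along this point's x axis, which turns with the dial; the pointer line is on its -x half
- cartridge: blue filter cartridge with green glass, 36 (x) by 50 (y) by 36 mm high, 70 g; origin at the centre of its underside, axes as the lamp's. Starts at lamp x 26 mm on the bay floor, front flush with the bay's mouth, back against the rear wall, jammed by a leaf spring above: 8 to 18 N to push, free after about 28 mm, wholly out of the bay past lamp x 62 mm
- pusher: push-rod standing on the bench, 250 g: steel foot 44 x 44 x 8 mm, orange upright handle 30 (x) by 24 mm (y), from 8 to 80 mm high, and a level brass pin, 10 mm diameter, sticking out 90 mm from the handle along +x at height 42 mm, the height of the access hole when it stands on the bench. Origin: centre of the foot's underside, below the handle
- pin_tip (a point): end of the brass pin, 105 mm ahead of the pusher's origin, 42 mm high
- vial_a: loose amber vial, 28 mm across, 60 mm high; leave alone
- vial_b: loose green vial, 32 mm across, 70 mm high; leave alone
- forceps: loose steel forceps 125 mm long; leave alone
- petri: loose white dish 90 mm across, 16 mm high; leave alone
- cork_block: loose cork block 90 x 60 x 22 mm with a pinned beetle, 60 mm high; leave alone
Mind the look-alikes: they are no part of the job. Leave any purple look-alike of the cartridge alone.

How it is judged:
On the way, in this order (a step that is already met when the one before it is completed fails the run):
1. the dial's pointer is at the red mark while the cartridge is still in its bay (value of joint dial between 1.45 and 1.75 rad and x of cartridge in the frame of lamp below 0.034 m), for 0.3 s.
2. the push-rod's pin is through the access hole and pushing on the cartridge (x of pin_tip in the frame of lamp above 0.012 m and y of pin_tip in the frame of hole between -0.012 and 0.012 m and z of pin_tip in the frame of hole between -0.012 and 0.012 m and contact force between pusher and cartridge above 0.5 N and x of cartridge in the frame of lamp below 0.055 m), for 0.05 s.
3. the cartridge is out of its bay (x of cartridge in the frame of lamp above 0.064 m), for 0.1 s.
At the end, for the whole second after the job is handed in: Dial within 0.15 rad of the red mark; cartridge out of the bay, upright and at rest on the tray floor (lamp x 64 to 140 mm, y within 30); push-rod standing upright (0.1 rad) on the bench at rest, pin tip at least 5 mm behind the rear face; bystanders moved under 30 mm (value of joint dial between 1.45 and 1.75 rad and x of cartridge in the frame of lamp between 0.064 and 0.14 m and y of cartridge in the frame of lamp between -0.03 and 0.03 m and z of cartridge in the frame of lamp between 0.018 and 0.03 m and angle between cartridge's own z axis and vertical below 0.15 rad and linear speed of each of cartridge, pusher below 0.02 m/s and x of pin_tip in the frame of lamp below -0.005 m and angle between pusher's own z axis and vertical below 0.1 rad and height (world z) of pusher between -0.005 and 0.005 m); the robot touches nothing.
It fails at once if a bystander (vials, forceps, dish, cork block) is moved more than 30 mm or tipped over (distance of any of vial_a, vial_b, forceps, petri, cork_block from where it was at the start of the episode above 0.03 m or angle between any of vial_a, vial_b, forceps, petri, cork_block's own z axis and vertical above 0.5 rad).
It also fails if it takes over 58 s, if anything falls off the work surface, if the arm or the gripper's body presses on something with over 40 N, if the wrist force passes 120 N, or if a joint passes its speed limit or range.

ROBOT

A 6-joint arm with a two-finger parallel gripper is mounted at the origin on the work surface. World frame = base frame: x ahead of the robot, y to its left, z up, the work surface at z = 0. Lengths are in m, angles in rad, forces in N, time in s.
With the tool pointing down it reaches from about 0.35 to 0.975 m from the base axis. Payload 4.9 kg.
Tool frame: the origin (TCP) lies at the very end of the fingers, on their centre line; the grasp point (between the pads) lies behind it (manip.pinch_z is the y of the grasp point in the tool frame, in m); y points along the fingers, x is the direction in which the jaws open and shut, and the axes are right-handed (so a half turn about y gives the same grasp; the last joint's range is limited). The gripper opens to 85 mm and grips with 20 to 120 N. Pads are 22 mm wide; open, the fingers measure 114 mm over their backs; the gripper's body (76 mm by 85 mm) begins 54 mm behind the grasp point. The pads swing forward as they close: fully open they stand 13 mm farther back than shut.
Start: joints at [1.222, 0.053, 1.613, -0, 1.476, -0.119], TCP at [0.142, 0.609, 0.231] pointing down, gripper open.
Joint ranges: [-3.01, 3.01], [-1.01, 2.22], [0.06, 2.58], [-1.02, 4.17], [0.09, 2.62], [-3.14, 3.14]. Speed limits (rad/s): [2.57, 2.57, 3.14, 3.14, 3.14, 3.14].

INTERFACE

Orientations are given as a unit quaternion [w, x, y, z].
In Python, from plant import manip gives the robot as it stands.
- The arm moves only by the tool drive_tool, never from a script. Its argument "motion" is a list of rows, each a list of 3 entries, a list of its own where there are three numbers: the shift along the tool's x, y, z in units of 25 mm (1.0 is 25 mm), then the turn, a rotation vector about the tool's x, y, z in units of 5 degrees (1.0 is 5 degrees), then the closure, from -1 (fully open) to 1 (shut). A call has 1 to 12 rows; each row shifts and turns the commanded pose from where the row before left it, along the tool's axes as they then stand; what a row does not reach is not made up. A row lasts 1/10 s, in which the tool goes at most 50 mm and 8.59 degrees, less where a joint would pass 70% of its speed; a pose out of reach is approached as far as the arm can. A call is refused whole if a number of a shift passes 1 or a number of a turn 1, either way. A call with a gripper value outside its range is refused whole. The fingers move at their own pace and stop on an object; the grip force is fixed at half the most. Time passes only in rows, so rows that do not move let the fingers close. It gives the time, the measured TCP pose, the force and the opening at its end, in the units of the state.
- manip.state(): the state, without advancing time (a new reading comes with each control period).
- manip.grab_frame(name): name is "scene" or "side" or "wrist"; returns a dict with "img" (400x640x3 uint8, blue, green, red), "range_z" (400x640 float32, m along the optical axis (not along the pixel's ray), 0 where there is no reading), "camera_matrix" (3x3 intrinsics, pixels), "world_from_camera" (4x4, takes a point from camera to world coordinates); the wrist camera has in their place "T_tool_cam" (4x4, takes a point from camera to tool coordinates, whose origin is the TCP and whose axes are the tool frame's). Camera axes: x right, y down, z forward; pixel columns grow to the right and rows downward; lengths in m; the calibration is good to about 2 mm. A picture is of the moment at which its call begins: read the wrist's pose just before it.
- manip.job_done(): hands the job in, once; it reports no verdict.
The state is a dict: "time": time; "joint_pos": joint angles; "joint_vel": joint speeds; "joint_efforts": joint torques, N m; "tool_pos": TCP position; "tool_rot": TCP orientation; "contact_force": force on the tool from outside, world axes, zero at the start; "ft_torque": the same for the moment, N m; "gripper_width": opening from 0.0 (shut) to 1.0 (fully open).
Only numpy, scipy, OpenCV 4.12 (cv2) and the standard library are available. Lean on these libraries where they do the work, as an engineer would, in place of code of your own. Each camera call takes 0.05 s, during which the arm holds its last target. There are 200 camera calls.

## Working session

There is one attempt and no reset: what is moved stays moved. The work goes in short steps, Python scripts to look and compute and a tool call to move; the robot and the scene stay as the last step left them, time stands still between calls to the robot, and variables do not carry over. Pictures are saved under pics/ and viewed, about 8 in all and at most 12, crops included, and the job is handed in when it is done.

Besides the shell and the picture viewer there is one more tool, called after ">>>" as name(argument=value, ...) on one line, values as JSON. drive_tool: Moves the arm, as the interface text tells. Its arguments: {"type":"object","properties":{"motion":{"type":"array","items":{"type":"array"}}},"required":["motion"]}

```bash
mkdir -p pics; ls; python3 - <<'E'
from plant import manip
import cv2,numpy as np
s=manip.state();print({k:np.round(v,3) for k,v in s.items()}, manip.pinch_z)
for n in["scene","side"]:
    f=manip.grab_frame(n);np.savez(f"pics/{n}0.npz",**f);cv2.imwrite(f"pics/{n}0.png",f["img"])
    print(n,f["camera_matrix"].round(1).tolist(),f["world_from_camera"].round(3).tolist())
a=cv2.imread("pics/scene0.png");b=cv2.imread("pics/side0.png")
E
```

```text
pics
{'time': np.float64(0.0), 'joint_pos': array([ 1.222,  0.053,  1.614, -0.   ,  1.476, -0.119]), 'joint_vel': array([ 0.002,  0.001, -0.001,  0.   ,  0.   , -0.   ]), 'joint_efforts': array([-1.0000e-03, -3.9369e+01, -3.7017e+01, -0.0000e+00,  7.0000e-03,
        0.0000e+00]), 'tool_pos': array([0.142, 0.608, 0.23 ]), 'tool_rot': array([-0.554,  0.554,  0.439, -0.44 ]), 'contact_force': array([ 0.205, -0.698, -0.238]), 'ft_torque': array([ 0.032, -0.043,  0.007]), 'gripper_width': np.float64(1.004)} -0.0187
scene [[442.9, 0.0, 322.4], [0.0, 442.9, 203.8], [0.0, 0.0, 1.0]] [[0.663, 0.42, -0.619, 1.252], [0.748, -0.395, 0.533, -0.57], [-0.021, -0.817, -0.577, 0.789], [0.0, 0.0, 0.0, 1.0]]
side [[486.4, 0.0, 319.1], [0.0, 486.4, 205.0], [0.0, 0.0, 1.0]] [[0.912, -0.269, 0.308, 0.087], [-0.409, -0.578, 0.706, -0.994], [-0.012, -0.77, -0.638, 1.012], [0.0, 0.0, 0.0, 1.0]]
```

View pics/scene0.png

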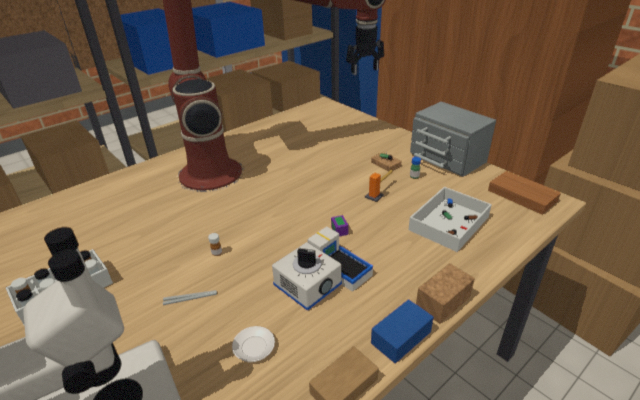

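View pics/side0.png

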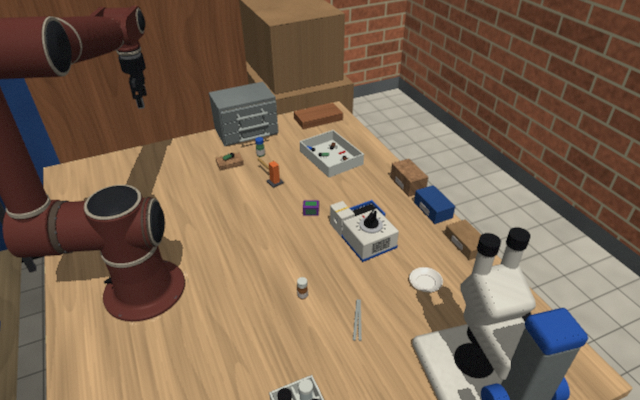

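The scene view shows the lamp at about (310,270) with its dial at (307,258), and the orange push-rod at (375,187). The purple look-alike is at (340,225), with the real cartridge hidden in the bay at about (325,240). In the side view the lamp is at (365,230), the rod at (273,175) and the purple block at (311,208). Next I'll enlarge both views and work out positions.

```bash
cat > h.py <<'E'
import numpy as np,cv2
from scipy.spatial.transform import Rotation as R
def load(n): return dict(np.load(f"pics/{n}.npz"))
def cloud(f,T=None):
    T=f["world_from_camera"] if T is None else T
    K=f["camera_matrix"];z=f["range_z"];v,u=np.mgrid[:z.shape[0],:z.shape[1]]
    p=np.stack([(u-K[0,2])/K[0,0]*z,(v-K[1,2])/K[1,1]*z,z],-1)
    p=p@T[:3,:3].T+T[:3,3];p[z==0]=np.nan
    return p
def ray(f,u,v,h,T=None):
    T=f["world_from_camera"] if T is None else T
    d=T[:3,:3]@np.linalg.solve(f["camera_matrix"],[u,v,1.]);o=T[:3,3]
    return o+d*(h-o[2])/d[2]
def Ttool(s):
    T=np.eye(4);q=s["tool_rot"];T[:3,:3]=R.from_quat([q[1],q[2],q[3],q[0]]).as_matrix();T[:3,3]=s["tool_pos"];return T
E
python3 - <<'E'
from h import *
a=load("scene0");b=load("side0")
A=cv2.resize(a["img"][155:310,255:415],(620,600),interpolation=cv2.INTER_CUBIC)
A=cv2.resize(a["img"][155:305,260:400],None,fx=4,fy=4,interpolation=cv2.INTER_CUBIC)[:, :]
B=cv2.resize(b["img"][130:265,210:410],None,fx=4,fy=4,interpolation=cv2.INTER_CUBIC)
cv2.imwrite("pics/cA.png",A);cv2.imwrite("pics/cB.png",B)
for n,f in(("scene",a),("side",b)):
    P=cloud(f);hsv=cv2.cvtColor(f["img"],cv2.COLOR_BGR2HSV)
    for nm,lo,hi in(("orange",(5,190,120),(14,255,255)),("purple",(130,80,40),(160,255,255)),("yellow",(24,130,140),(34,255,255)),("blue",(100,150,50),(125,255,255)),("red",(0,150,120),(4,255,255))):
        m=cv2.inRange(hsv,lo,hi);c,l,st,ce=cv2.connectedComponentsWithStats(m)
        for i in range(1,c):
            if st[i,4]>=4:
                q=np.nanmedian(P[l==i],0)
                if 0.3<q[0]<1.1 and abs(q[1])<.6 and -0.05<q[2]<.2: print(n,nm,st[i],q.round(3))
E
```

```text
scene orange [369 174  11  23 203] [0.494 0.292 0.052]
scene purple [331 216  17  20 156] [0.556 0.097 0.029]
scene blue [413 157   8   8  50] [0.502 0.482 0.069]
scene blue [448 199   4   5  18] [0.673 0.434 0.016]
scene blue [323 241  13  11  35] [0.613 0.011 0.053]
scene blue [340 247  32  37 233] [0.711 0.02  0.032]
scene blue [329 251   5   4   7] [0.612 0.008 0.027]
scene blue [306 283  35  26  51] [ 0.697 -0.096  0.008]
scene blue [293 298   6   5   6] [ 0.661 -0.152  0.006]
scene blue [ 372  301   61   61 2157] [ 0.905 -0.066  0.051]
scene blue [301 304   4   4   4] [ 0.686 -0.152  0.008]
scene red [461 227   5   2   6] [0.77  0.365 0.006]
side orange [275 170   3   4   5] [0.49  0.285 0.056]
side purple [303 201  16  14  92] [0.533 0.093 0.034]
side blue [256 138   7   6  40] [0.496 0.479 0.068]
side blue [309 147   3   2   4] [0.678 0.436 0.015]
side blue [415 186  39  37 825] [ 0.885 -0.073  0.049]
side blue [351 201  34  14  60] [0.698 0.034 0.032]
side blue [390 247   6   3   6] [ 0.687 -0.152  0.008]
side blue [380 250   9   4   9] [ 0.657 -0.155  0.009]
side blue [373 254   6   3   6] [ 0.627 -0.158  0.009]
side blue [361 257  11   4  11] [ 0.595 -0.159  0.009]
side red [340 151   5   3   5] [0.782 0.366 0.006]
```

View pics/cA.png

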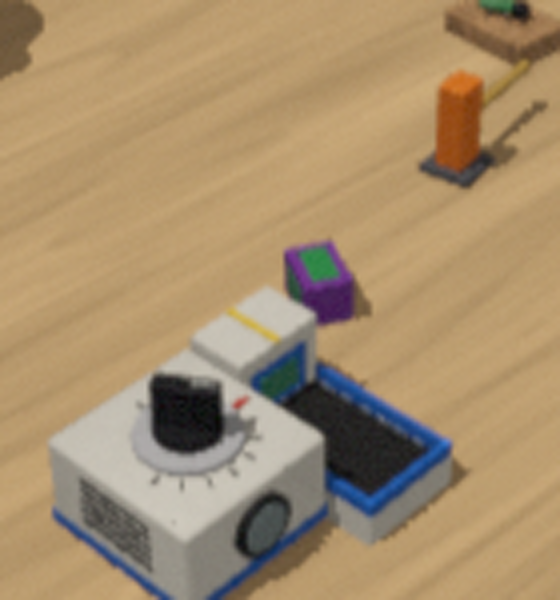

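View pics/cB.png

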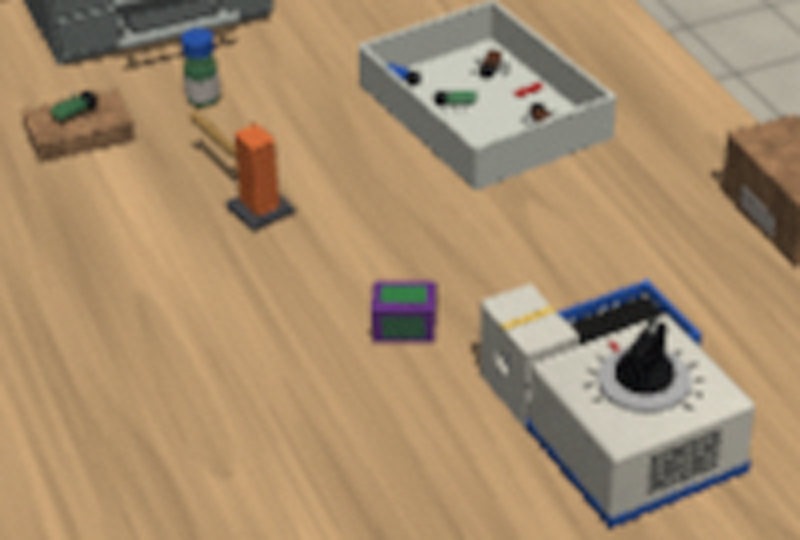

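The orange rod's handle is at scene pixel (375,187), and its pin points away from the camera towards (392,171). The block with purple edges at (340,225) is the look-alike. The real blue cartridge sits in the bay at (330,248) in the scene view, which fits the description because it is blue and its face is in the bay's mouth. Next I'll fit the lamp and rod poses.

```bash
python3 - <<'E'
from h import *
a=load("scene0");b=load("side0")
for n,f in(("scene",a),("side",b)):
    P=cloud(f);hsv=cv2.cvtColor(f["img"],cv2.COLOR_BGR2HSV)
    reg=(P[...,0]>.45)&(P[...,0]<.85)&(P[...,1]>-.25)&(P[...,1]<.07)
    top=reg&(P[...,2]>.06)&(P[...,2]<.085)&(hsv[...,1]<60)
    q=P[top][:,:2]
    r=cv2.minAreaRect((q*1000).astype(np.float32));print(n,"lamp top",top.sum(),r,np.median(P[top][:,2]))
    # blue rim of tray
    rim=(P[...,0]>.6)&(P[...,0]<.82)&(P[...,1]>-.1)&(P[...,1]<.09)&(hsv[...,0]>100)&(hsv[...,0]<125)&(hsv[...,1]>140)&(P[...,2]>.02)&(P[...,2]<.05)
    print(" rim",rim.sum(),cv2.minAreaRect((P[rim][:,:2]*1000).astype(np.float32)))
    ys=reg&(P[...,2]>.06)&(hsv[...,0]>20)&(hsv[...,0]<35)&(hsv[...,1]>90)&(hsv[...,2]>140)
    v,u=np.nonzero(ys)
    g=np.array([ray(f,x,y,.075)[:2] for x,y in zip(u,v)])
    if len(g)>4: print(" stripe",len(g),g.mean(0).round(4),cv2.fitLine((g*1000).astype(np.float32),cv2.DIST_L2,0,.01,.01).ravel(), g.min(0),g.max(0))
    # red mark
    rm=reg&((hsv[...,0]<6)|(hsv[...,0]>174))&(hsv[...,1]>100)
    v,u=np.nonzero(rm)
    if len(u): print(" red",len(u),ray(f,u.mean(),v.mean(),.072)[:2])
    # rod handle and pin
    o=(hsv[...,0]>=4)&(hsv[...,0]<=16)&(hsv[...,1]>180)&(abs(P[...,0]-.49)<.05)&(abs(P[...,1]-.29)<.05)
    t=o&(P[...,2]>.074); 
    if t.any(): print(" handle top",t.sum(),P[t].mean(0).round(4), "all",P[o].min(0),P[o].max(0))
    foot=(abs(P[...,0]-.49)<.05)&(abs(P[...,1]-.29)<.05)&(P[...,2]>.003)&(P[...,2]<.014)
    if foot.sum()>5: print(" foot",foot.sum(),P[foot].mean(0).round(3),cv2.minAreaRect((P[foot][:,:2]*1000).astype(np.float32)))
    pin=(abs(P[...,0]-.49)<.14)&(abs(P[...,1]-.29)<.14)&(P[...,2]>.034)&(P[...,2]<.052)&~o
    print(" pin",pin.sum(),P[pin].round(3)[::6].tolist())
s,A,B=ray(a,380,182,.042),ray(a,392,171,.042),0
print("pin scene",s,A, "side",ray(b,269,167,.042),ray(b,258.5,159.5,.042))
E
```

```text
scene lamp top 1997 ((636.222412109375, -59.17051696777344), (124.4031982421875, 195.65704345703125), 5.57647180557251) 0.07072750228936664
 rim 261 ((669.0253295898438, 2.0765380859375), (115.218994140625, 75.10903930664062), 2.472705602645874)
 stripe 27 [ 0.5925 -0.0023] [ 9.9855435e-01  5.3751659e-02  5.9249365e+02 -2.3037791e+00] [ 0.56958844 -0.00576326] [0.61419327 0.00141038]
 red 3 [ 0.62865148 -0.06727466]
 handle top 42 [0.4907 0.2988 0.0797] all [0.47693056 0.28381911 0.0065008 ] [0.50205593 0.32102015 0.08394302]
 foot 119 [0.494 0.292 0.007] ((489.0079040527344, 285.9864807128906), (95.03433227539062, 85.65939331054688), 0.05646175518631935)
 pin 53 [[0.465, 0.4, 0.048], [0.466, 0.409, 0.042], [0.467, 0.378, 0.047], [0.473, 0.371, 0.049], [0.475, 0.369, 0.047], [0.476, 0.368, 0.044], [0.476, 0.344, 0.047], [0.482, 0.348, 0.044], [0.499, 0.309, 0.051]]
side lamp top 1345 ((637.389892578125, -61.769004821777344), (128.67388916015625, 199.2108154296875), 3.8239078521728516) 0.07015281540244245
 rim 72 ((686.0552978515625, 2.4550018310546875), (80.08684539794922, 78.61395263671875), 1.6305067539215088)
 stripe 22 [ 0.5937 -0.0023] [ 9.9791831e-01  6.4490758e-02  5.9368896e+02 -2.2879267e+00] [ 0.57190218 -0.00588983] [0.61529397 0.00195044]
 red 1 [ 0.63835987 -0.05421977]
 handle top 36 [0.4857 0.2974 0.0782] all [0.473386   0.2790662  0.01223564] [0.4973167  0.31523292 0.08401361]
 foot 84 [0.486 0.289 0.007] ((484.89495849609375, 281.8320617675781), (93.17298889160156, 97.11015319824219), 9.326233863830566)
 pin 49 [[0.469, 0.403, 0.045], [0.468, 0.392, 0.044], [0.466, 0.385, 0.041], [0.474, 0.376, 0.04], [0.476, 0.361, 0.044], [0.472, 0.347, 0.046], [0.479, 0.339, 0.045], [0.498, 0.288, 0.051], [0.501, 0.289, 0.037]]
pin scene [0.48475119 0.33053751 0.042     ] [0.46643425 0.40800025 0.042     ] side [0.48363539 0.34112076 0.042     ] [0.46543268 0.40031456 0.042     ]
```

```bash
cat >> h.py <<'E'
def heading(s): 
    x=Ttool(s)[:3,0];return np.degrees(np.arctan2(x[1],x[0]))
def plan(s,p,head=None):
    T=Ttool(s);d=T[:3,:3].T@(np.array(p)-T[:3,3])/.025
    print("tcp",T[:3,3].round(4),"head",round(heading(s),1),"tilt y",T[:3,1].round(3),"j",np.round(s["joint_pos"],2))
    print("shift units xyz",d.round(2))
    if head is not None:
        t=(head-heading(s)+90)%180-90;print("turn about tool y, units",round(-t/5,2),"(deg",round(t,1),")")
E
python3 - <<'E'
from h import *
from plant import manip
s=manip.state();plan(s,[.58,-.10,.30],0)
f=manip.grab_frame("wrist");print(f["T_tool_cam"].round(3).tolist(),f["camera_matrix"][0])
a=load("scene0");P=cloud(a);print("vial_a",P[244,215],P[250,217],"petri",P[345,254],"vial_b",P[172,415],"forceps",P[297,190],"cork",P[160,386])
print(Ttool(s).round(3))
E
```

```text
tcp [0.1422 0.608  0.2302] head 76.8 tilt y [-0.001 -0.002 -1.   ] j [ 1.22  0.05  1.61 -0.    1.48 -0.12]
shift units xyz [-23.59  -2.75 -23.5 ]
turn about tool y, units 15.37 (deg -76.8 )
[[1.0, -0.0, -0.001, 0.001], [0.001, -0.288, 0.958, -0.142], [-0.0, -0.958, -0.288, 0.074], [0.0, 0.0, 0.0, 1.0]] [322.15354481   0.         317.90070398]
vial_a [ 0.390172   -0.2030952   0.03896382] [ 0.39531187 -0.20327396  0.02156376] petri [ 0.69862059 -0.29530861  0.00375826] vial_b [0.50451567 0.48060766 0.02468579] forceps [ 0.48265549 -0.33113745  0.00569732] cork [0.3828131  0.47440238 0.02250013]
[[ 0.228 -0.001 -0.974  0.142]
 [ 0.974 -0.002  0.228  0.608]
 [-0.002 -1.     0.     0.23 ]
 [ 0.     0.     0.     1.   ]]
```

>>> drive_tool(motion=[[[-1,-0.12,-1],[0,0,0],-1],[[-1,-0.12,-1],[0,0,0],-1],[[-1,-0.12,-1],[0,0,0],-1],[[-1,-0.12,-1],[0,0,0],-1],[[-1,-0.12,-1],[0,0,0],-1],[[-1,-0.12,-1],[0,0,0],-1],[[-1,-0.12,-1],[0,0,0],-1],[[-1,-0.12,-1],[0,0,0],-1],[[-1,-0.12,-1],[0,0,0],-1],[[-1,-0.12,-1],[0,0,0],-1],[[-1,-0.12,-1],[0,0,0],-1],[[-1,-0.12,-1],[0,0,0],-1]])

```text
time: 1.35
tool_pos: [0.3665, 0.2467, 0.2672]
tool_rot: [0.554, -0.554, -0.439, 0.439]
contact_force: [-0.5, 0.3, -0.2]
gripper_width: 0.999
```

>>> drive_tool(motion=[[[-1,-0.12,-1],[0,0,0],-1],[[-1,-0.12,-1],[0,0,0],-1],[[-1,-0.12,-1],[0,0,0],-1],[[-1,-0.12,-1],[0,0,0],-1],[[-1,-0.12,-1],[0,0,0],-1],[[-1,-0.12,-1],[0,0,0],-1],[[-1,-0.12,-1],[0,0,0],-1],[[-1,-0.12,-1],[0,0,0],-1],[[-1,-0.12,-1],[0,0,0],-1],[[-1,-0.12,-1],[0,0,0],-1],[[-1,-0.12,-1],[0,0,0],-1],[[-0.5,0,-0.5],[0,0,0],-1]])

```text
time: 2.55
tool_pos: [0.5814, -0.0995, 0.3]
tool_rot: [0.554, -0.554, -0.439, 0.439]
contact_force: [0.2, 0.8, -0.3]
gripper_width: 1.004
```

```bash
python3 - <<'E'
from h import *
from plant import manip
s=manip.state();plan(s,[.64,-.096,.20],-57)
f=manip.grab_frame("wrist");np.savez("pics/w1.npz",T=Ttool(s)@f["T_tool_cam"],**f);cv2.imwrite("pics/w1.png",f["img"])
E
```

```text
tcp [ 0.5814 -0.0995  0.3   ] head 76.7 tilt y [-0. -0. -1.] j [-0.3  -0.06  1.61 -0.    1.59 -1.63]
shift units xyz [ 0.68  4.   -2.25]
turn about tool y, units -9.26 (deg 46.3 )
```

View pics/w1.png

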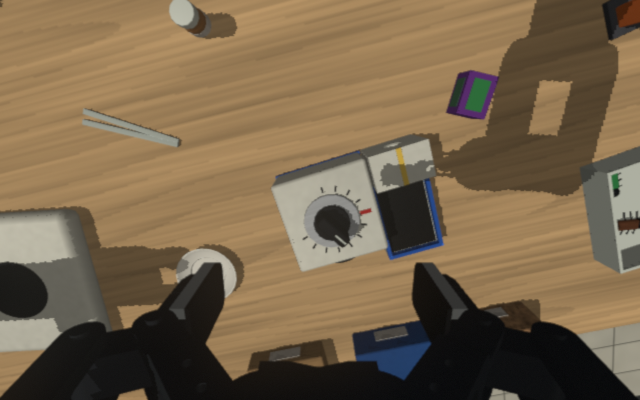

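In the wrist view the dial is at (333,222), with its white pointer line running to about (347,242), and the red mark at (363,212). The stripe is at (401,163), the tray at (410,217) and the purple block at (473,93). Next I'll measure from this picture.

```bash
python3 - <<'E'
from h import *
f=load("w1");T=f["T"];P=cloud(f,T);hsv=cv2.cvtColor(f["img"],cv2.COLOR_BGR2HSV)
H,S,V=[hsv[...,i].astype(int) for i in range(3)]
x,y,z=P[...,0],P[...,1],P[...,2]
reg=(x>.5)&(x<.85)&(y>-.25)&(y<.08)
ys=reg&(z>.06)&(H>18)&(H<35)&(S>100)&(V>90)
v,u=np.nonzero(ys);g=np.array([ray(f,a,b,.075,T)[:2] for a,b in zip(u,v)])
l=cv2.fitLine((g*1000).astype(np.float32),cv2.DIST_L2,0,.01,.01).ravel();print("stripe",len(g),l,g.min(0),g.max(0))
top=reg&(z>.064)&(z<.080)
for nm,m in(("block+bay top",top),("block",top&(y<-.045))):
    print(nm,m.sum(),cv2.minAreaRect((P[m][:,:2]*1000).astype(np.float32)),np.median(z[m]))
rm=reg&((H<6)|(H>172))&(S>110)&(V>80)&(z>.05)
v,u=np.nonzero(rm);print("red",len(u),u.mean(),v.mean(),ray(f,u.mean(),v.mean(),.072,T))
bar=reg&(z>.098)&(z<.125);print("bar",bar.sum(),cv2.minAreaRect((P[bar][:,:2]*1000).astype(np.float32)),P[bar].mean(0))
c=f["img"][140:280,260:450];cv2.imwrite("pics/w1c.png",cv2.resize(c,None,fx=4,fy=4,interpolation=cv2.INTER_CUBIC))
E
```

```text
stripe 198 [ 9.9778467e-01  6.6526249e-02  5.9090875e+02 -2.6315272e+00] [ 0.56922913 -0.00656285] [0.61305531 0.00156878]
block+bay top 10098 ((633.1013793945312, -60.040687561035156), (119.75018310546875, 190.4841766357422), 4.073078155517578) 0.06987017403572088
block 7169 ((635.7763671875, -97.99420928955078), (119.72467041015625, 114.33379364013672), 4.009286880493164) 0.06951284174565453
red 39 364.94871794871796 211.2051282051282 [ 0.63603152 -0.0540446   0.072     ]
bar 547 ((637.3793334960938, -96.49009704589844), (41.301170349121094, 14.482366561889648), 35.639095306396484) [ 0.63554011 -0.09615843  0.11113233]
```

View pics/w1c.png

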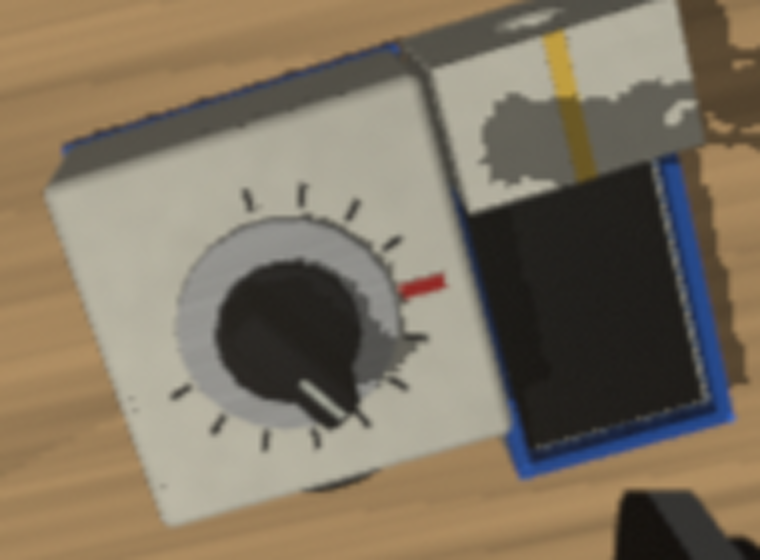

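The crop shows the pointer's white line at (320,400), pointing to the lower right. The red mark is at (422,286), about 57° anticlockwise of it. The fitted bar heading gives a dial value of about 2.59, with the lamp at (0.569, −0.004) and a yaw of 4°. Next I'll turn the tool about −131° so joint 6 stays in range, and descend.

>>> drive_tool(motion=[[[0,0.15,0],[0,1,0],-1],[[0,0.15,0],[0,1,0],-1],[[0,0.15,0],[0,1,0],-1],[[0,0.15,0],[0,1,0],-1],[[0,0.15,0],[0,1,0],-1],[[0,0.15,0],[0,1,0],-1],[[0,0.15,0],[0,1,0],-1],[[0,0.15,0],[0,1,0],-1],[[0,0.15,0],[0,1,0],-1],[[0,0.15,0],[0,1,0],-1],[[0,0.15,0],[0,1,0],-1],[[0,0.15,0],[0,1,0],-1]])

```text
time: 3.8
tool_pos: [0.58, -0.0962, 0.2547]
tool_rot: [0.7, -0.699, -0.102, 0.103]
contact_force: [-0.6, 0.1, 0.9]
gripper_width: 1.001
```

>>> drive_tool(motion=[[[0,0.15,0],[0,1,0],-1],[[0,0.15,0],[0,1,0],-1],[[0,0.15,0],[0,1,0],-1],[[0,0.15,0],[0,1,0],-1],[[0,0.15,0],[0,1,0],-1],[[0,0.15,0],[0,1,0],-1],[[0,0.15,0],[0,1,0],-1],[[0,0.15,0],[0,1,0],-1],[[0,0.15,0],[0,1,0],-1],[[0,0.15,0],[0,1,0],-1],[[0,0.15,0],[0,1,0],-1],[[0,0.15,0],[0,1,0],-1]])

```text
time: 5.0
tool_pos: [0.58, -0.0962, 0.2098]
tool_rot: [0.657, -0.657, 0.261, -0.261]
contact_force: [0.7, 0.1, 0.4]
gripper_width: 0.999
```

>>> drive_tool(motion=[[[0,0.1,0],[0,1,0],-1],[[0,0.1,0],[0,1,0],-1],[[0,0.1,0],[0,0.2,0],-1],[[0,0,0],[0,0,0],-1]])

```text
time: 5.4
tool_pos: [0.58, -0.0966, 0.2021]
tool_rot: [-0.63, 0.63, -0.322, 0.321]
contact_force: [-0.1, 0.6, 1.1]
gripper_width: 1.0
```

```bash
python3 - <<'E'
from h import *
from plant import manip
s=manip.state();plan(s,[.6376,-.0962,.088],-54.4)
E
```

```text
tcp [ 0.58   -0.0966  0.2021] head -54.1 tilt y [-0.001  0.001 -1.   ] j [-0.29 -0.01  1.73  0.    1.43  0.65]
shift units xyz [1.35 4.56 1.88]
turn about tool y, units 0.07 (deg -0.3 )
```

>>> drive_tool(motion=[[[0.68,0,0.94],[0,0,0],-1],[[0.67,0,0.94],[0,0,0],-1],[[0,0.8,0],[0,0,0],-1],[[0,1,0],[0,0,0],-1],[[0,1,0],[0,0,0],-1],[[0,0.9,0],[0,0,0],-1],[[0,0.6,0],[0,0,0],-1],[[0,0.26,0],[0,0,0],-1],[[0,0,0],[0,0,0],-1]])

```text
time: 6.3
tool_pos: [0.638, -0.097, 0.0881]
tool_rot: [-0.63, 0.63, -0.322, 0.321]
contact_force: [-0.3, 0.3, -0.4]
gripper_width: 0.999
```

>>> drive_tool(motion=[[[0,0,0],[0,0,0],1],[[0,0,0],[0,0,0],1],[[0,0,0],[0,0,0],1],[[0,0,0],[0,0,0],1],[[0,0,0],[0,0,0],1],[[0,0,0],[0,0,0],1],[[0,0,0],[0,0,0],1],[[0,0,0],[0,0,0],1],[[0,0,0],[0,0,0],1]])

```text
time: 7.2
tool_pos: [0.6386, -0.0971, 0.0895]
tool_rot: [0.63, -0.63, 0.322, -0.322]
contact_force: [-1.2, 0.9, 5.1]
gripper_width: 0.152
```

>>> drive_tool(motion=[[[0,0,0],[0,-1,0],1],[[0,0,0],[0,-1,0],1],[[0,0,0],[0,-1,0],1],[[0,0,0],[0,-1,0],1],[[0,0,0],[0,-1,0],1],[[0,0,0],[0,-1,0],1],[[0,0,0],[0,-1,0],1],[[0,0,0],[0,-1,0],1],[[0,0,0],[0,-1,0],1],[[0,0,0],[0,-1,0],1],[[0,0,0],[0,-1,0],1],[[0,0,0],[0,-0.3,0],1]])

```text
time: 8.4
tool_pos: [0.6395, -0.0976, 0.0894]
tool_rot: [-0.707, 0.707, 0.016, -0.014]
contact_force: [2.2, 0.3, 2.2]
gripper_width: 0.153
```

>>> drive_tool(motion=[[[0,0,0],[0,0,0],1],[[0,0,0],[0,0,0],-1],[[0,0,0],[0,0,0],-1],[[0,0,0],[0,0,0],-1],[[0,0,0],[0,0,0],-1],[[0,0,0],[0,0,0],-1],[[0,-0.4,0],[0,0,0],-1],[[0,-1,0],[0,0,0],-1],[[0,-1,0],[0,0,0],-1],[[0,-1,0],[0,0,0],-1],[[0,-1,0],[0,0,0],-1],[[0,-1,0],[0,0,0],-1]])

```text
time: 9.6
tool_pos: [0.6385, -0.0972, 0.2259]
tool_rot: [-0.707, 0.707, 0.015, -0.014]
contact_force: [-0.3, 0.4, -0.2]
gripper_width: 1.004
```

```bash
python3 - <<'E'
from h import *
from plant import manip
s=manip.state();plan(s,[.41,.25,.25],12)
f=manip.grab_frame("wrist");T=Ttool(s)@f["T_tool_cam"];np.savez("pics/w2.npz",T=T,**f)
P=cloud(f,T);x,y,z=P[...,0],P[...,1],P[...,2]
bar=(abs(x-.637)<.04)&(abs(y+.096)<.04)&(z>.098)&(z<.125)
print("bar",bar.sum(),cv2.minAreaRect((P[bar][:,:2]*1000).astype(np.float32)))
cv2.imwrite("pics/w2.png",f["img"])
E
```

```text
tcp [ 0.6385 -0.0972  0.2259] head 2.3 tilt y [ 0.001 -0.    -1.   ] j [-0.27  0.1   1.57 -0.    1.47 -0.31]
shift units xyz [-8.57 -0.98 14.25]
turn about tool y, units -1.93 (deg 9.7 )
bar 825 ((638.6019287109375, -95.05205535888672), (13.426763534545898, 41.033878326416016), 2.270292282104492)
```

View pics/w2.png

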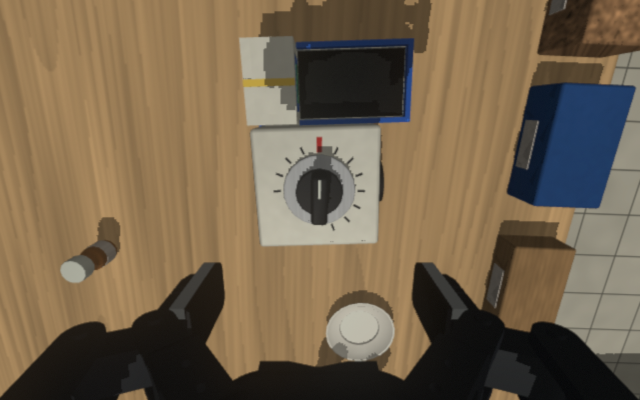

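The dial's white line at (320,188) now points straight at the red mark at (319,145). The bar measures 2.3°, so the dial reads about 1.60. Next I'll go to the push-rod.

>>> drive_tool(motion=[[[-0.36,0,0.96],[0,0,0],-1],[[-0.36,0,0.96],[0,0,0],-1],[[-0.36,0,0.96],[0,0,0],-1],[[-0.36,0,0.96],[0,0,0],-1],[[-0.36,0,0.96],[0,0,0],-1],[[-0.36,0,0.96],[0,0,0],-1],[[-0.36,0,0.96],[0,0,0],-1],[[-0.36,0,0.96],[0,0,0],-1],[[-0.36,0,0.96],[0,0,0],-1],[[-0.36,0,0.96],[0,0,0],-1],[[-0.36,0,0.96],[0,0,0],-1],[[-0.36,0,0.96],[0,0,0],-1]])

```text
time: 10.85
tool_pos: [0.5184, 0.1872, 0.2245]
tool_rot: [0.707, -0.707, -0.015, 0.014]
contact_force: [0.3, 0.9, -0.4]
gripper_width: 1.001
```

>>> drive_tool(motion=[[[-0.36,0,0.96],[0,0,0],-1],[[-0.36,0,0.96],[0,0,0],-1],[[-0.36,0,0.96],[0,0,0],-1],[[-0.36,0,0.96],[0,0,0],-1],[[-0.24,0,0.96],[0,0,0],-1],[[0,0,0],[0,-1,0],-1],[[0,0,0],[0,-0.9,0],-1],[[0,0,0],[0,0,0],-1]])

```text
time: 11.65
tool_pos: [0.4719, 0.3047, 0.2244]
tool_rot: [0.703, -0.703, -0.073, 0.073]
contact_force: [-0.4, -0.3, -0.6]
gripper_width: 0.996
```

```bash
python3 - <<'E'
from h import *
from plant import manip
s=manip.state();plan(s,[.488,.297,.041],12)
f=manip.grab_frame("wrist");T=Ttool(s)@f["T_tool_cam"];np.savez("pics/w3.npz",T=T,**f)
P=cloud(f,T);x,y,z=P[...,0],P[...,1],P[...,2];hsv=cv2.cvtColor(f["img"],cv2.COLOR_BGR2HSV)
o=(hsv[...,0]>=4)&(hsv[...,0]<=16)&(hsv[...,1]>180)&(abs(x-.49)<.06)&(abs(y-.29)<.06)
t=o&(z>.074)&(z<.09);print("top",t.sum(),cv2.minAreaRect((P[t][:,:2]*1000).astype(np.float32)),z[t].mean())
pin=(z>.036)&(z<.056)&(abs(x-.48)<.14)&(y>.2)&(y<.43)&~o
v,u=np.nonzero(pin);print("pin",pin.sum(),P[pin].min(0),P[pin].max(0))
g=(P[pin][:,:2]*1000).astype(np.float32)
if len(g)>5: print(cv2.minAreaRect(g),cv2.fitLine(g,cv2.DIST_HUBER,0,.01,.01).ravel())
cv2.imwrite("pics/w3.png",f["img"])
E
```

```text
tcp [0.4719 0.3047 0.2244] head 11.9 tilt y [ 0.001  0.    -1.   ] j [ 0.44 -0.09  1.77 -0.    1.47  0.23]
shift units xyz [ 0.56  7.34 -0.44]
turn about tool y, units -0.03 (deg 0.1 )
top 755 ((485.5564880371094, 304.99530029296875), (22.274681091308594, 28.895235061645508), 12.003987312316895) 0.07950678922928509
pin 993 [0.45901524 0.31562297 0.03627753] [0.49318587 0.40752276 0.05551244]
((472.4249572753906, 362.30523681640625), (22.594806671142578, 90.62700653076172), 12.395313262939453) [ 2.0517939e-01 -9.7872436e-01  4.7231900e+02  3.6406790e+02]
```

View pics/w3.png

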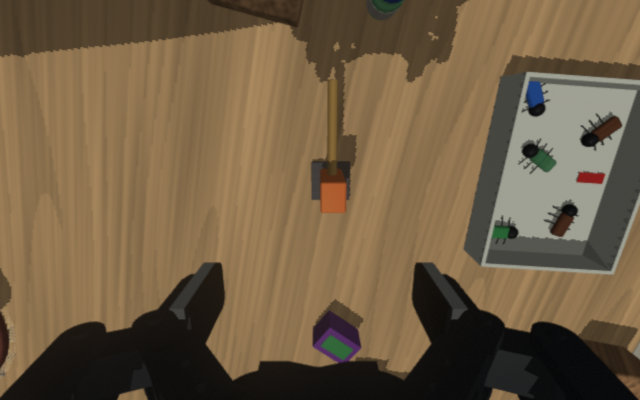

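The rod's handle top is at (333,195) in the image, with the pin running up to (333,80). That puts the handle at (0.4856, 0.305) with a heading of 102°. Next I'll descend and grip it.

>>> drive_tool(motion=[[[0.54,0.5,-0.1],[0,0,0],-1],[[0,1,0],[0,0,0],-1],[[0,1,0],[0,0,0],-1],[[0,1,0],[0,0,0],-1],[[0,1,0],[0,0,0],-1],[[0,1,0],[0,0,0],-1],[[0,1,0],[0,0,0],-1],[[0,0.6,0],[0,0,0],-1],[[0,0.4,0],[0,0,0],-1],[[0,0,0],[0,0,0],-1]])

```text
time: 12.7
tool_pos: [0.485, 0.3043, 0.0352]
tool_rot: [-0.703, 0.704, 0.072, -0.073]
contact_force: [-1.0, -0.1, 0.6]
gripper_width: 0.997
```

>>> drive_tool(motion=[[[0,0,0],[0,0,0],1],[[0,0,0],[0,0,0],1],[[0,0,0],[0,0,0],1],[[0,0,0],[0,0,0],1],[[0,0,0],[0,0,0],1],[[0,0,0],[0,0,0],1],[[0,0,0],[0,0,0],1],[[0,0,0],[0,0,0],1]])

```text
time: 13.5
tool_pos: [0.4864, 0.305, 0.0372]
tool_rot: [0.704, -0.703, -0.073, 0.072]
contact_force: [-0.1, -0.1, 5.9]
gripper_width: 0.275
```

```bash
python3 - <<'E'
from h import *
from plant import manip
s=manip.state();plan(s,[.4856,.305,.037],12);print(s["contact_force"],s["gripper_width"])
E
```

```text
tcp [0.4864 0.305  0.0372] head 11.8 tilt y [ 0.001  0.001 -1.   ] j [0.43 0.13 1.87 0.   1.13 0.22]
shift units xyz [-0.03  0.01  0.01]
turn about tool y, units -0.03 (deg 0.2 )
[-0.07469063 -0.1409708   5.929699  ] 0.2750812703697126
```

>>> drive_tool(motion=[[[0,-0.5,0],[0,0,0],1],[[0,-1,0],[0,0,0],1],[[0,-1,0],[0,0,0],1],[[0,0,0],[0,1,0],1],[[0,0,0],[0,1,0],1],[[0,0,0],[0,1,0],1],[[0,0,0],[0,1,0],1],[[0,0,0],[0,1,0],1],[[0,0,0],[0,1,0],1],[[0,0,0],[0,1,0],1],[[0,0,0],[0,1,0],1],[[0,0,0],[0,1,0],1]])

```text
time: 14.7
tool_pos: [0.4844, 0.3041, 0.0977]
tool_rot: [-0.677, 0.678, -0.204, 0.202]
contact_force: [-0.1, -0.5, -3.3]
gripper_width: 0.278
```

>>> drive_tool(motion=[[[0,0,0],[0,1,0],1],[[0,0,0],[0,1,0],1],[[0,0,0],[0,1,0],1],[[0,0,0],[0,1,0],1],[[0,0,0],[0,1,0],1],[[0,0,0],[0,1,0],1],[[0,0,0],[0,1,0],1],[[0,0,0],[0,1,0],1],[[0,0,0],[0,1,0],1],[[0,0,0],[0,1,0],1],[[0,0,0],[0,0.55,0],1],[[0,0,0],[0,0,0],1]])

```text
time: 15.9
tool_pos: [0.4846, 0.3042, 0.0978]
tool_rot: [-0.517, 0.518, -0.482, 0.481]
contact_force: [0.3, 0.8, -2.0]
gripper_width: 0.272
```

```bash
python3 - <<'E'
from h import *
from plant import manip
s=manip.state();plan(s,[.4244,-.0142,.06],-86);print(s["contact_force"],s["gripper_width"])
E
```

```text
tcp [0.4846 0.3042 0.0978] head -85.9 tilt y [-0.002 -0.001 -1.   ] j [0.43 0.05 1.85 0.   1.25 1.93]
shift units xyz [12.53  1.53 -3.31]
turn about tool y, units 0.02 (deg -0.1 )
[ 0.2985207   0.76571525 -1.99979265] 0.27232401844293197
```

>>> drive_tool(motion=[[[0.8,0,-0.2],[0,0,0],1],[[1,0,-0.26],[0,0,0],1],[[1,0,-0.26],[0,0,0],1],[[1,0,-0.26],[0,0,0],1],[[1,0,-0.26],[0,0,0],1],[[1,0,-0.26],[0,0,0],1],[[1,0,-0.26],[0,0,0],1],[[1,0,-0.26],[0,0,0],1],[[1,0,-0.26],[0,0,0],1],[[1,0,-0.26],[0,0,0],1],[[1,0,-0.26],[0,0,0],1],[[1,0,-0.26],[0,0,0],1]])

```text
time: 17.1
tool_pos: [0.4293, 0.0042, 0.0983]
tool_rot: [-0.518, 0.518, -0.482, 0.481]
contact_force: [0.2, 0.0, -3.1]
gripper_width: 0.274
```

>>> drive_tool(motion=[[[0.73,0,-0.25],[0,0,0],1],[[0,0,0],[0,0,0],1],[[0,0.8,0],[0,0,0],1],[[0,0.8,0],[0,0,0],1],[[0,0.4,0],[0,0,0],1],[[0,0.2,0],[0,0,0],1],[[0,0,0],[0,0,0],1]])

```text
time: 17.8
tool_pos: [0.425, -0.0132, 0.0433]
tool_rot: [-0.517, 0.518, -0.482, 0.481]
contact_force: [0.1, 0.2, -3.1]
gripper_width: 0.277
```

```bash
cat > pin.py <<'E'
from h import *
from plant import manip
s=manip.state();print(s["time"],s["contact_force"],s["gripper_width"])
L=np.array([.569,-.0041]);a=np.radians(4.0);ex=np.array([np.cos(a),np.sin(a)]);ey=np.array([-ex[1],ex[0]])
plan(s,[.4244,-.0142,.0392],-86)
d=np.array(s["tool_pos"])[:2]-L;print("tcp in lamp",d@ex,d@ey)
ims=[]
for n in("side","scene","wrist"):
    f=manip.grab_frame(n);T=Ttool(s)@f["T_tool_cam"] if n=="wrist" else f["world_from_camera"]
    np.savez(f"pics/{n}_pin.npz",T=T,**f)
    P=cloud(f,T);hsv=cv2.cvtColor(f["img"],cv2.COLOR_BGR2HSV)
    lx=(P[...,:2]-L)@ex;ly=(P[...,:2]-L)@ey;z=P[...,2]
    m=(lx>-.135)&(lx<-.008)&(abs(ly)<.02)&(z>.03)&(z<.065)&(hsv[...,0]>14)&(hsv[...,0]<35)
    if m.sum()>5: print(n,m.sum(),"pin lx",lx[m].min(),lx[m].max(),"ly",np.median(ly[m]),"slope",np.polyfit(lx[m],ly[m],1)[0],"z max/med",np.percentile(z[m],95),np.median(z[m]),"zslope",np.polyfit(lx[m],z[m],1)[0])
    y=(lx>-.01)&(lx<.05)&(abs(ly)<.012)&(z>.06)&(hsv[...,0]>18)&(hsv[...,0]<35)&(hsv[...,1]>90)
    if y.sum()>10:
        v,u=np.nonzero(y);g=np.array([ray(f,p,q,.075,T)[:2] for p,q in zip(u,v)])-L
        print(n,"stripe lx,ly",(g@ex).min().round(4),(g@ex).max().round(4),(g@ey).mean().round(4))
    ims.append(f["img"])
E
python3 pin.py; python3 - <<'E'
import numpy as np,cv2
a=np.load("pics/side_pin.npz")["img"][170:270,250:410];b=np.load("pics/wrist_pin.npz")["img"]
c=np.load("pics/scene_pin.npz")["img"][180:310,230:390]
A=cv2.resize(a,(480,300),interpolation=2);B=cv2.resize(b,(480,300));C=cv2.resize(c,(320,260),interpolation=2)
o=np.zeros((600,800,3),np.uint8);o[:300,:480]=A;o[300:,:480]=B;o[:260,480:]=C;cv2.imwrite("pics/pin1.png",o)
E
```

```text
17.8 [ 0.08460843  0.22134347 -3.13701321] 0.2768123813599706
tcp [ 0.425  -0.0132  0.0433] head -85.9 tilt y [-0.001  0.    -1.   ] j [-0.21 -0.24  2.22  0.    1.17  1.29]
shift units xyz [ 0.04  0.16 -0.03]
turn about tool y, units 0.03 (deg -0.1 )
tcp in lamp -0.1442776145449122 0.0009818146473513556
side 85 pin lx -0.1248720840873983 -0.039063186445126075 ly -0.003396329050610334 slope 0.01767962441659662 z max/med 0.054145821020687414 0.05001105565151309 zslope 0.01333747922434388
side stripe lx,ly 0.003 0.0463 0.0003
scene 112 pin lx -0.1345475119440077 -0.03919897104868506 ly -0.0007234006285729394 slope 0.002552607551750909 z max/med 0.05529178526557386 0.052345400558219846 zslope -0.0077866539370788175
scene stripe lx,ly 0.0007 0.0452 0.0002
wrist 5680 pin lx -0.1344809586247136 -0.04128714957239073 ly 0.0020984578002846907 slope 0.00199452375023294 z max/med 0.05416901120003235 0.05194162847839323 zslope -0.025758812354799106
```

View pics/pin1.png

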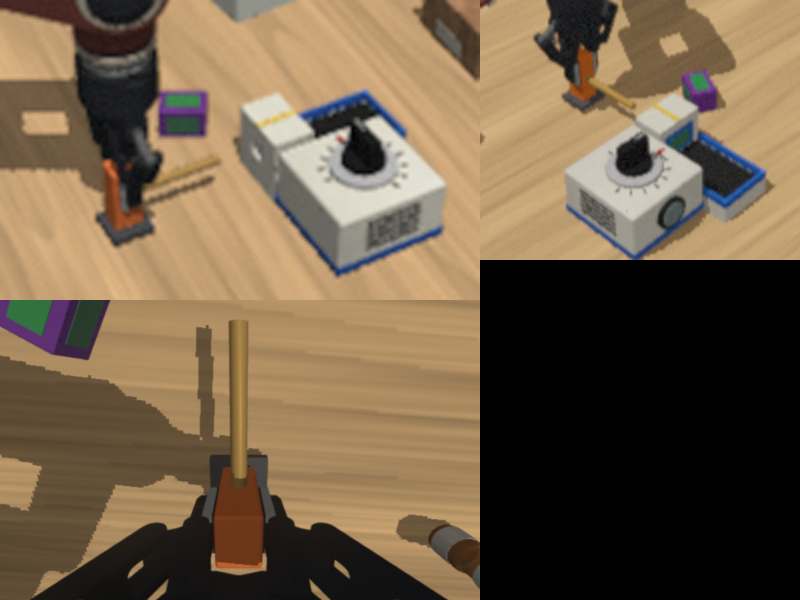

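The pin points straight at the hole. The three views put it within about ±3 mm of the centre line, and it is about 6 mm high. Next I'll lower it about 4.5 mm, nudge it 0.8 mm sideways, and enter the hole gently.

>>> drive_tool(motion=[[[0.03,0.1,0],[0,0,0],1],[[0,0.08,0],[0,0,0],1],[[0,0,0],[0,0,0],1],[[0,0,0.4],[0,0,0],1],[[0,0,0.5],[0,0,0],1],[[0,0,0.3],[0,0,0],1],[[0,0,0.2],[0,0,0],1],[[0,0,0.2],[0,0,0],1],[[0,0,0.1],[0,0,0],1],[[0,0,0],[0,0,0],1]])

```text
time: 18.95
tool_pos: [0.4681, -0.0114, 0.0393]
tool_rot: [-0.517, 0.518, -0.482, 0.482]
contact_force: [-0.2, 0.2, -2.1]
gripper_width: 0.273
```

```bash
python3 pin.py
```

```text
18.95 [-0.23488606  0.18734265 -2.14726314] 0.272591140779848
tcp [ 0.4681 -0.0114  0.0393] head -85.9 tilt y [-0.  0. -1.] j [-0.18 -0.12  2.12 -0.    1.14  1.32]
shift units xyz [-0.01  0.   -1.75]
turn about tool y, units 0.02 (deg -0.1 )
tcp in lamp -0.10118229805559467 -0.0001962831299039593
side 71 pin lx -0.10815506195395579 -0.01165944192474757 ly -0.0050592955017114225 slope 0.08270055867667585 z max/med 0.05137328154759624 0.046219252507984754 zslope -0.014849038899605562
side stripe lx,ly 0.003 0.0463 0.0003
scene 77 pin lx -0.11682370925482011 -0.02162327826817962 ly -0.00194488923153126 slope 0.004558048357315227 z max/med 0.051478009996286066 0.04750627780272754 zslope 0.04319040406981205
scene stripe lx,ly 0.0007 0.0452 0.0003
wrist 5114 pin lx -0.09525577923018959 -0.008028868361271724 ly 0.0008973782584276147 slope 0.009601126676566919 z max/med 0.05652889240280584 0.048086729476233075 zslope -0.0509604379998867
wrist stripe lx,ly 0.0017 0.0025 -0.0
```

The tip is in the hole with no side force. Next I'll push slowly.

>>> drive_tool(motion=[[[0,0,0.15],[0,0,0],1],[[0,0,0.15],[0,0,0],1],[[0,0,0.15],[0,0,0],1],[[0,0,0.15],[0,0,0],1],[[0,0,0.15],[0,0,0],1],[[0,0,0.15],[0,0,0],1]])

```text
time: 19.7
tool_pos: [0.4867, -0.0096, 0.0381]
tool_rot: [-0.515, 0.52, -0.485, 0.479]
contact_force: [-14.5, -0.6, 5.8]
gripper_width: 0.273
```

>>> drive_tool(motion=[[[0,0,0.15],[0,0,0],1],[[0,0,0.15],[0,0,0],1],[[0,0,0.15],[0,0,0],1],[[0,0,0.15],[0,0,0],1],[[0,0,0.15],[0,0,0],1],[[0,0,0.15],[0,0,0],1],[[0,0,0.15],[0,0,0],1],[[0,0,0.15],[0,0,0],1],[[0,0,0.15],[0,0,0],1],[[0,0,0],[0,0,0],1],[[0,0,0],[0,0,0],1]])

```text
time: 20.8
tool_pos: [0.5243, -0.0074, 0.0394]
tool_rot: [0.518, -0.517, 0.482, -0.482]
contact_force: [-0.8, 0.1, -3.4]
gripper_width: 0.27
```

```bash
cat > cart.py <<'E'
from h import *
from plant import manip
s=manip.state();print(s["time"],s["contact_force"],s["gripper_width"])
L=np.array([.569,-.0041]);a=np.radians(4.0);ex=np.array([np.cos(a),np.sin(a)]);ey=np.array([-ex[1],ex[0]])
plan(s,[.4244,-.0142,.0372],-86)
d=np.array(s["tool_pos"])[:2]-L;print("tcp in lamp",d@ex,d@ey)
o=np.zeros((600,800,3),np.uint8)
for i,(n,r) in enumerate((("scene",(200,310,260,400)),("side",(170,270,260,410)))):
    f=manip.grab_frame(n);P=cloud(f);hsv=cv2.cvtColor(f["img"],cv2.COLOR_BGR2HSV)
    lx=(P[...,:2]-L)@ex;ly=(P[...,:2]-L)@ey;z=P[...,2]
    m=(lx>.046)&(lx<.145)&(abs(ly)<.032)&(z>.054)&(z<.07)
    if m.sum()>5: print(n,m.sum(),"cartridge top",np.percentile(lx[m],[2,50,98]),np.percentile(ly[m],[2,50,98]),np.median(z[m]),cv2.minAreaRect((P[m][:,:2]*1000).astype(np.float32)))
    y0,y1,x0,x1=r;c=cv2.resize(f["img"][y0:y1,x0:x1],(400,300*1),interpolation=2);o[:300,400*i:400*i+400]=c
f=manip.grab_frame("wrist");o[300:,:480]=cv2.resize(f["img"],(480,300))
cv2.imwrite("pics/cart%d.png"%int(s["time"]*10),o)
E
python3 cart.py; ls pics
```

```text
20.8 [-0.76077527  0.10585849 -3.4046488 ] 0.27021507378434445
tcp [ 0.5243 -0.0074  0.0394] head -85.9 tilt y [ 0. -0. -1.] j [-0.16  0.02  1.99 -0.    1.13  1.34]
shift units xyz [-0.01  0.09 -4.01]
turn about tool y, units 0.02 (deg -0.1 )
tcp in lamp -0.04478810134798006 -0.0001533210599110634
scene 238 cartridge top [0.05747495 0.07874158 0.09511018] [-0.02637453 -0.00354754  0.02412718] 0.06031772381679851 ((640.0525512695312, -1.9265918731689453), (49.42396545410156, 56.98881149291992), 4.15125036239624)
side 142 cartridge top [0.05963693 0.07616564 0.09543806] [-0.02904611 -0.00440878  0.01998137] 0.059233279226878766 ((642.529541015625, -1.8737411499023438), (55.5168571472168, 46.135372161865234), 89.57516479492188)
cA.png
cB.png
cart208.png
pin1.png
scene0.npz
scene0.png
scene_pin.npz
side0.npz
side0.png
side_pin.npz
w1.npz
w1.png
w1c.png
w2.npz
w2.png
w3.npz
w3.png
wrist_pin.npz
```

The cartridge is out at lamp x ≈ 77 mm, with its top level at 60 mm. Next I'll draw the rod back and set it down.

>>> drive_tool(motion=[[[0,0,-0.3],[0,0,0],1],[[0,0,-0.5],[0,0,0],1],[[0,0,-0.6],[0,0,0],1],[[0,0,-0.6],[0,0,0],1],[[0,0,-0.6],[0,0,0],1],[[0,0,-0.6],[0,0,0],1],[[0,0,-0.5],[0,0,0],1],[[0,0,-0.3],[0,0,0],1],[[0,0,0],[0,0,0],1],[[0,0.04,0],[0,0,0],1],[[0,0.03,0],[0,0,0],1],[[0,0,0],[0,0,0],1]])

```text
time: 22.15
tool_pos: [0.4246, -0.0145, 0.0376]
tool_rot: [-0.518, 0.518, -0.482, 0.482]
contact_force: [-0.1, -0.4, -2.5]
gripper_width: 0.268
```

```bash
python3 cart.py
```

```text
22.15 [-0.11112029 -0.40420359 -2.49988502] 0.2680054320497289
tcp [ 0.4246 -0.0145  0.0376] head -85.9 tilt y [-0.  0. -1.] j [-0.21 -0.24  2.23  0.    1.15  1.29]
shift units xyz [-0.01  0.01 -0.01]
turn about tool y, units 0.02 (deg -0.1 )
tcp in lamp -0.14476375141181813 -0.0002914024448882471
scene 235 cartridge top [0.05953545 0.07947647 0.09568835] [-0.02656274 -0.00276494  0.0244589 ] 0.06036378260028796 ((640.0950317382812, 0.4993877410888672), (51.05766296386719, 52.841705322265625), 4.637598991394043)
side 140 cartridge top [0.05988569 0.07637946 0.09597032] [-0.02819625 -0.00447177  0.02052052] 0.05925487872879809 ((647.0098876953125, -2.955385208129883), (53.76618194580078, 38.63981628417969), 89.20174407958984)
```

The rod is still hanging (Fz of about −2.5 N is its weight), so I'll lower it a little more.

>>> drive_tool(motion=[[[0,0.02,0],[0,0,0],1],[[0,0.02,0],[0,0,0],1],[[0,0.02,0],[0,0,0],1],[[0,0,0],[0,0,0],1]])

```text
time: 22.7
tool_pos: [0.4246, -0.0145, 0.0372]
tool_rot: [-0.517, 0.518, -0.482, 0.482]
contact_force: [-2.9, 1.4, 6.3]
gripper_width: 0.271
```

It's on the bench now. I'll release it and go straight up.

>>> drive_tool(motion=[[[0,0,0],[0,0,0],0],[[0,0,0],[0,0,0],-0.5],[[0,0,0],[0,0,0],-1],[[0,0,0],[0,0,0],-1],[[0,0,0],[0,0,0],-1],[[0,0,0],[0,0,0],-1],[[0,0,0],[0,0,0],-1],[[0,-0.3,0],[0,0,0],-1],[[0,-0.6,0],[0,0,0],-1],[[0,-1,0],[0,0,0],-1],[[0,-1,0],[0,0,0],-1],[[0,-1,0],[0,0,0],-1]])

```text
time: 23.9
tool_pos: [0.4242, -0.0145, 0.1351]
tool_rot: [0.518, -0.517, 0.482, -0.482]
contact_force: [1.1, -0.5, 0.2]
gripper_width: 0.996
```

>>> drive_tool(motion=[[[0,-1,0],[0,0,0],-1],[[0,-1,0],[0,0,0],-1],[[0,-1,0],[0,0,0],-1],[[0,0,0],[0,0,0],-1]])

```text
time: 24.3
tool_pos: [0.4265, -0.0149, 0.2135]
tool_rot: [0.519, -0.516, 0.479, -0.484]
contact_force: [0.8, 0.5, 1.0]
gripper_width: 1.0
```

```bash
python3 cart.py; python3 - <<'E'
from h import *
from plant import manip
L=np.array([.569,-.0041]);a=np.radians(4.0);ex=np.array([np.cos(a),np.sin(a)]);ey=np.array([-ex[1],ex[0]])
s=manip.state();f=manip.grab_frame("wrist");T=Ttool(s)@f["T_tool_cam"];P=cloud(f,T);hsv=cv2.cvtColor(f["img"],cv2.COLOR_BGR2HSV)
lx=(P[...,:2]-L)@ex;ly=(P[...,:2]-L)@ey;z=P[...,2]
t=(hsv[...,0]>=3)&(hsv[...,0]<=16)&(hsv[...,1]>170)&(z>.07)&(lx<-.1)&(lx>-.2)
if t.any():print("handle top",t.sum(),z[t].min(),z[t].max(),cv2.minAreaRect((np.c_[lx[t],ly[t]]*1000).astype(np.float32)))
m=(lx>-.135)&(lx<-.008)&(abs(ly)<.03)&(z>.03)&(z<.065)&(hsv[...,0]>14)&(hsv[...,0]<35)
if m.any():print("pin lx",lx[m].min(),lx[m].max(),np.percentile(z[m],95))
b=(abs(lx-.062)<.04)&(abs(ly+.0965)<.04)&(z>.098)&(z<.125)
if b.sum()>20:print("bar vs lamp",b.sum(),cv2.minAreaRect((np.c_[lx[b],ly[b]]*1000).astype(np.float32)))
E
ls pics|grep cart
```

```text
24.3 [0.78176159 0.45384292 0.99467613] 1.0004108701420455
tcp [ 0.4265 -0.0149  0.2135] head -85.9 tilt y [ 0.008 -0.002 -1.   ] j [-0.21 -0.45  2.08 -0.    1.51  1.29]
shift units xyz [-0.05  7.05 -0.14]
turn about tool y, units 0.02 (deg -0.1 )
tcp in lamp -0.14293589904176277 -0.0008607606600131463
scene 235 cartridge top [0.0598018  0.07910999 0.09560198] [-0.02632717 -0.00348952  0.02486921] 0.06026137269125598 ((640.6815795898438, 2.3842525482177734), (51.615718841552734, 58.145530700683594), 3.927220106124878)
side 143 cartridge top [0.05957934 0.07778761 0.09496131] [-0.02698472 -0.00462517  0.02222486] 0.05931178051502739 ((642.0803833007812, -1.1571426391601562), (53.65705108642578, 48.70412826538086), 88.41209411621094)
handle top 900 0.07023691837294083 0.08196168995775727 ((-146.07408142089844, 0.3411569595336914), (29.04999542236328, 22.86485481262207), 0.2524220645427704)
pin lx -0.1320727107282338 -0.041957064654300845 0.04727669022982348
cart208.png
cart221.png
cart243.png
```

View pics/cart243.png

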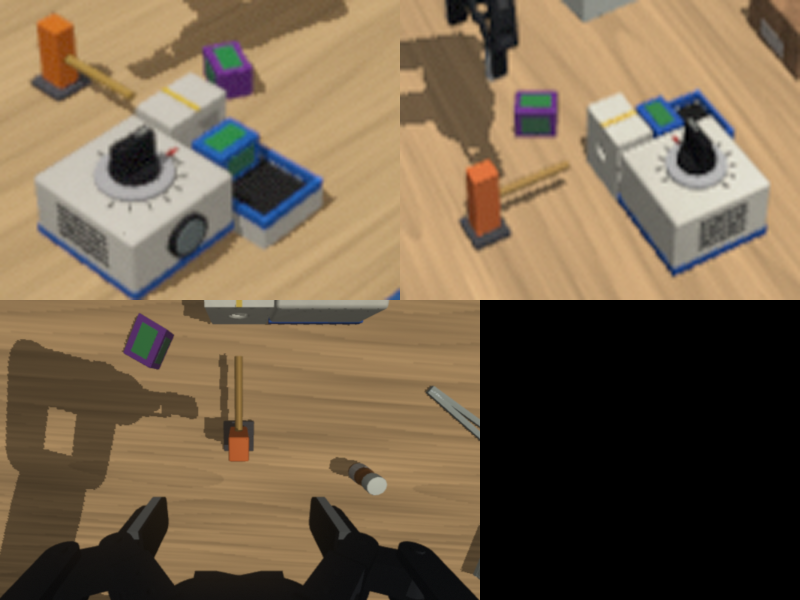

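The picture shows the rod standing upright at (57,55) with its pin clear of the hole. The cartridge is upright in the tray at (230,145), the dial is at the red mark, and the vial and forceps are untouched. Handing in.

```bash
python3 -c "
from plant import manip
print(manip.job_done())"
```

```text
the job is handed in; nothing more can be done
None
```

I turned the dial to the red mark, pushed the cartridge into the tray with the rod, drew the rod out, stood it on the bench and handed the job in at about 24.5 s. The hand-in gave no verdict.

| Item | Last check | Required |
|---|---|---|
| Dial | about 1.60 rad, measured just after turning; still at the mark in the final picture | 1.45 to 1.75 rad |
| Cartridge | lamp x about 77 mm, y about −1 mm, top level at 60 mm, so upright on the tray floor | x 64 to 140 mm, y within 30 mm |
| Push-rod | upright, pin tip about 42 mm behind the rear face | at least 5 mm behind |
| Gripper | open and raised clear of everything | touching nothing |

- **Bystanders:** I never went near them. The amber vial and forceps looked untouched in the final picture, but I did not remeasure any of them.
- **Camera disagreement:** the three views differed by up to about 5 mm on the pin's sideways position before the push. The pin still went through the hole with no side force.

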